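# Check a fermenting jar with a push-on rod gauge

### The job

Take the rod gauge out of its wooden stand and press it, upright, straight down over the valve on the squat jar's lid with a steady push of about 12 N for two seconds, never reaching 18 N, so that the jar's pressure drives the rod out of the gauge's top. Then stand the gauge back in its wooden stand and let go, with the rod still out so the cook can read it; leave the other things on the ledge where they are.

Things in the scene. Friction and masses are not known exactly. Their poses are not given: they have to be found in the camera images.
- gauge_grip (a point): Loose upright rod gauge, 93 mm tall, about 145 g, standing mouth-down in the stand. Point: centre of its black square grip (24 x 24 mm, 45 mm tall, sides along its x and y, z up), 67.5 mm above the mouth's rim, 22.5 mm below the grip's top. A 12 mm steel rod cap stands 3 mm above that top and rises up to 16 mm: keep 22 mm free above the grip.
- gauge_mouth (a point): Centre of the rim of the gauge's open bell mouth, at its lower end (z up the gauge). The steel nose is round, 34 mm outside at the rim; the bore is 26 mm wide at the rim, narrows to 18 mm within 12 mm, and is 45 mm deep.
- rod (a joint): How far the rod is driven out of the gauge's top, m: 0 at the start (fully in). It moves against 3 N friction and a 200 N/m spring and stays where it is left. Its foot, a disc 14 mm wide in the bore, is 22 mm above the mouth's rim when the rod is in. The unknown jar pressure drives it about 4 to 14 mm out once the gauge is fully pressed on.
- stand: Fixed dark wooden stand: upright round cup, 52 mm outside, 42 mm inside, rim 30 mm and inner floor 6 mm above the ledge, on a foot 84 mm wide. Origin: centre of its underside on the ledge, z up. The gauge stands free in it, its mouth's rim on the inner floor.
- jar: Fixed squat glass jar, 100 mm wide, flat steel lid 106 mm wide, lid top 85 mm above the ledge. Origin: centre of its underside on the ledge, z up. The valve rises on the jar's axis. How far it is screwed out is not measured: its collar's top is anywhere from 95 to 135 mm above the ledge, its pin's top 36 mm higher (131 to 171 mm).
- lid (a point): Centre of the jar lid's top face. The valve stands here: rubber disc 64 mm wide, steel collar 38 mm, brass stem 14 mm wide and 18 mm tall on the collar, sprung 7 mm pin 18 mm above the stem. The gauge goes over pin and stem, rim down onto the collar. The pin drives the rod with 4 to 6 N and gives way up to 18 mm; the collar then yields on the rubber at 3 N per mm, up to 10 mm.
- molcajete: Bystander: grey stone mortar on three feet, 170 mm wide, 105 mm tall; origin at the centre of its underside.
- plate: Bystander: red ceramic roaster plate, 160 mm wide, 20 mm tall; origin at the centre of its underside.
- mill: Bystander: black plastic pepper mill, 56 mm wide, 172 mm tall; origin at the centre of its underside.
- scraper: Bystander: steel comal scraper lying flat, 200 mm long along its x (handle towards its -x), 75 mm wide, 16 mm tall; origin near the middle of its length, on the ledge.
Mind the look-alikes: they are no part of the job. Leave any blue or purple look-alike of the stand alone.

How it is judged:
On the way:
1. the gauge is upright (within 7 degrees) and pressed on the jar's valve with 9 to 18 N for at least 1 s without a break, with its rod driven out more than 3 mm (contact force between gauge and jar above 9 N and value of joint rod above 0.003 m and angle between gauge_grip's own z axis and vertical below 0.12 rad and horizontal distance between gauge_grip and jar below 0.012 m), for 1 s.
At the end, for the whole second after the job is handed in: The gauge stands released and at rest, upright (within 6 degrees), down in its wooden stand (within 9 mm of its axis, mouth within 3 mm of the inner floor), with its rod still out by more than 3 mm (horizontal distance between gauge_grip and stand below 0.009 m and z of gauge_grip in the frame of stand between 0.07 and 0.0765 m and angle between gauge_grip's own z axis and vertical below 0.1 rad and value of joint rod above 0.003 m and linear speed of gauge below 0.02 m/s); the robot touches nothing.
It fails at once if the gauge or its rod pushes on the jar and its valve with more than 18 N (contact force between gauge and jar above 18 N).
It fails at once if a bystander is moved by more than 25 mm (distance of any of molcajete, plate, mill, scraper from where it was at the start of the episode above 0.025 m).
It also fails if it takes over 64 s, if anything falls off the work surface, if the arm or the gripper's body presses on something with over 40 N, if the wrist force passes 120 N, or if a joint passes its speed limit or range.

### The arm

A 6-joint arm with a two-finger parallel gripper is mounted at the origin on the work surface. World frame = base frame: x ahead of the robot, y to its left, z up, the work surface at z = 0. Lengths are in m, angles in rad, forces in N, time in s.
With the tool pointing down it reaches from about 0.375 to 0.9 m from the base axis. Payload 3.1 kg.
Tool frame: the origin (TCP) lies midway between the tips of the shut fingers; the grasp point (between the pads) lies manip.grip_depth behind it (manip.grip_depth is the distance from the TCP to the grasp point, in m); z points along the fingers, y is the direction in which the jaws open and shut (so a half turn about z gives the same grasp; the last joint's range is limited). The gripper opens to 85 mm and grips with 20 to 120 N. Pads are 22 mm wide; open, the fingers measure 114 mm over their backs; the gripper's body (76 mm by 85 mm) begins 54 mm behind the grasp point. The pads swing forward as they close: fully open they stand 13 mm farther back than shut.
Start: joints at [1.05, 0.527, 1.433, -0, 1.181, -0.178], TCP at [0.209, 0.589, 0.231] pointing down, gripper open.
Joint ranges: [-3.08, 3.08], [-0.75, 2.2], [0.22, 2.44], [-1.43, 4.57], [0, 2.65], [-2.85, 2.85]. Speed limits (rad/s): [2.79, 2.79, 3.14, 3.14, 3.14, 3.14].

### API

Orientations are given as a unit quaternion [x, y, z, w].
In Python, from station import manip, vision gives the robot as it stands.
- The arm moves only by the shell command python3 -m crank 'ROWS' [FORCE]. ROWS is JSON, a list of rows, each an object with "grip": the closure, from 0 (fully open) to 1 (shut); "offset": the shift along the tool's x, y, z in mm, a list of three; "angular": the turn, a rotation vector about the tool's x, y, z in degrees, a list of three. A call has 1 to 10 rows; each row is the pose to reach, as a shift and turn from the pose commanded when the call began, along the tool's axes at that moment; what a row does not reach only later rows make up. A row lasts 1/10 s, in which the tool goes at most 50 mm and 8.59 degrees, less where a joint would pass 70% of its speed; a pose out of reach is approached as far as the arm can. A call with a gripper value outside its range is refused whole. The fingers move at their own pace and stop on an object; FORCE is the grip in N (left out, the last holds). Time passes only in rows, so rows that repeat a pose let the fingers close. It gives the time, the measured TCP pose, the force and the opening at its end, in the units of the state.
- manip.sense(): the state, without advancing time (a new reading comes with each control period).
- vision.snapshot(name): name is "scene" or "top" or "wrist"; returns a dict with "pixels" (384x512x3 uint8, red, green, blue), "intrinsics" (3x3 intrinsics, pixels), "dist" ([k1, k2, p1, p2, k3] as OpenCV has them; the pictures are not rectified), "R" (3x3) and "t" (3): a world point X has camera coordinates R X + t. Camera axes: x right, y down, z forward; pixel columns grow to the right and rows downward; lengths in m; the calibration is good to about 2 mm. A picture is of the moment at which its call begins. There is no depth.
- manip.sign_off(): hands the job in, once; it reports no verdict.
The state is a dict: "t": time; "q": joint angles; "qd": joint speeds; "tau": joint torques, N m; "tcp_pos": TCP position; "tool_rot": TCP orientation; "force": force on the tool from outside, world axes, zero at the start; "ft_torque": the same for the moment, N m; "finger_gap": opening from 0.0 (shut) to 1.0 (fully open).
Only numpy, scipy, OpenCV 4.12 (cv2) and the standard library are available. Lean on these libraries where they do the work, as an engineer would, in place of code of your own. Each camera call takes 0.05 s, during which the arm holds its last target.

## Working session

There is one attempt and no reset: what is moved stays moved. The work goes in short steps, Python scripts to look and compute and a shell command to move; the robot and the scene stay as the last step left them, time stands still between calls to the robot, and variables do not carry over. Pictures are saved under pics/ and viewed, and the job is handed in when it is done.

```bash
ls; mkdir -p pics; cat > h.py <<'E'
import numpy as np,cv2
from station import manip,vision
def snap(name,fn):
    s=vision.snapshot(name); cv2.imwrite('pics/'+fn,cv2.cvtColor(s['pixels'],cv2.COLOR_RGB2BGR)); np.savez('pics/'+fn+'.npz',**{k:np.array(v) for k,v in s.items()}); return s
def load(fn): return dict(np.load('pics/'+fn+'.npz'))
def ray(s,u,v):
    p=cv2.undistortPoints(np.array([[[u,v]]],float),s['intrinsics'],s['dist'])[0,0]
    R=np.array(s['R']);t=np.array(s['t']);d=R.T@np.array([p[0],p[1],1]);return -R.T@t,d/np.linalg.norm(d)
def atz(s,u,v,z):
    c,d=ray(s,u,v);return c+d*(z-c[2])/d[2]
def proj(s,X):
    return cv2.projectPoints(np.array(X,float).reshape(-1,3),cv2.Rodrigues(np.array(s['R']))[0],np.array(s['t']),s['intrinsics'],s['dist'])[0].reshape(-1,2)
E
python3 - <<'E'
from h import *
for n in('scene','top','wrist'):
    s=snap(n,n+'0.png');print(n,-np.array(s['R']).T@s['t'])
print(manip.sense(),manip.grip_depth)
E
```

```text
pics
scene [1.01691741 0.52406928 0.6540673 ]
top [ 0.43937363 -0.06202943  1.04708735]
wrist [0.13829462 0.61358608 0.37257038]
{'t': 0.15, 'q': array([ 1.05050308e+00,  5.28291072e-01,  1.43357559e+00,  9.93478842e-06,
        1.18139223e+00, -1.78482949e-01]), 'qd': array([-0.00065259, -0.00193131, -0.00518776,  0.00136031, -0.00178135,
       -0.0003054 ]), 'tau': array([ 8.58049316e-04, -4.42746699e+01, -1.78277385e+01, -1.60363174e-04,
        5.60502885e-03,  1.26282099e-06]), 'tcp_pos': array([0.20918835, 0.58839175, 0.23054509]), 'tool_rot': array([ 1.70076185e-01,  9.85430564e-01, -7.81210248e-04, -2.89511747e-04]), 'force': array([-0.00453557,  0.11878933, -0.79125765]), 'ft_torque': array([ 0.06323553, -0.04072858, -0.03584425]), 'finger_gap': 0.9990880984708586} 0.0187
```

View pics/scene0.png

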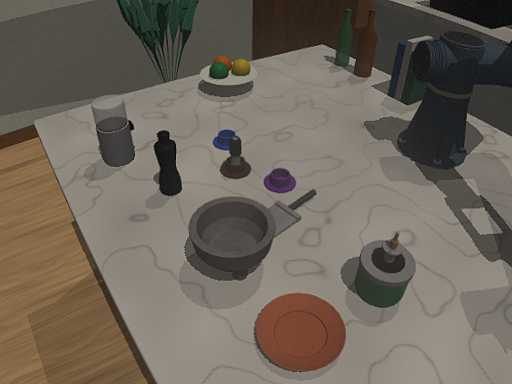

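View pics/top0.png

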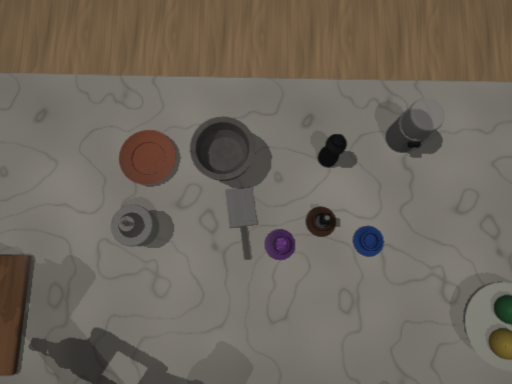

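View pics/wrist0.png

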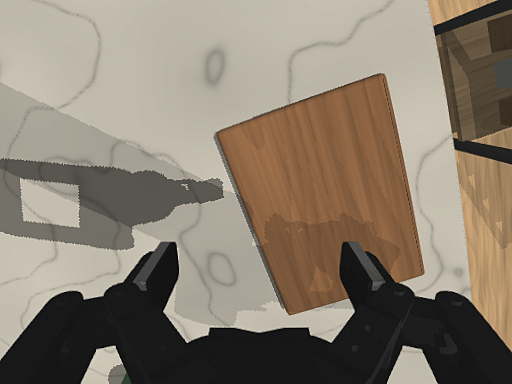

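The scene view shows the gauge in the brown stand at about (236,165), the jar at (386,270), and the purple and blue look-alikes at (280,180) and (226,139). In the top view the stand is at (321,221) and the jar at (132,225). I'll zoom in on both.

```bash
python3 - <<'E'
from h import *
t=cv2.imread('pics/top0.png');s=cv2.imread('pics/scene0.png')
def cr(i,x,y,w,h): return cv2.resize(i[y:y+h,x:x+w],(400,300),interpolation=cv2.INTER_CUBIC)
o=np.vstack([np.hstack([cr(t,281,191,80,60),cr(t,92,195,80,60)]),np.hstack([cr(s,196,125,80,60),cr(s,330,220,120,90)])])
o=cv2.convertScaleAbs(o,alpha=1.6,beta=20)
cv2.imwrite('pics/crop0.png',o)
S=load('top0.png')
for n,u,v,z in(('stand',321,221.5,.015),('jar lid',134,225,.085),('purple',280,244,.02),('blue',368,241,.02),('mill',333,149,.1),('molc',222,149,.1),('plate',148,158,.02)):print(n,atz(S,u,v,z))
E
```

```text
stand [ 0.55246994 -0.22973259  0.015     ]
jar lid [0.52671984 0.25356844 0.085     ]
purple [ 0.48940783 -0.11876871  0.02      ]
blue [ 0.50211555 -0.35402613  0.02      ]
mill [ 0.73132025 -0.2486049   0.1       ]
molc [0.72566162 0.03752098 0.1       ]
plate [0.71966916 0.25059812 0.02      ]
```

View pics/crop0.png

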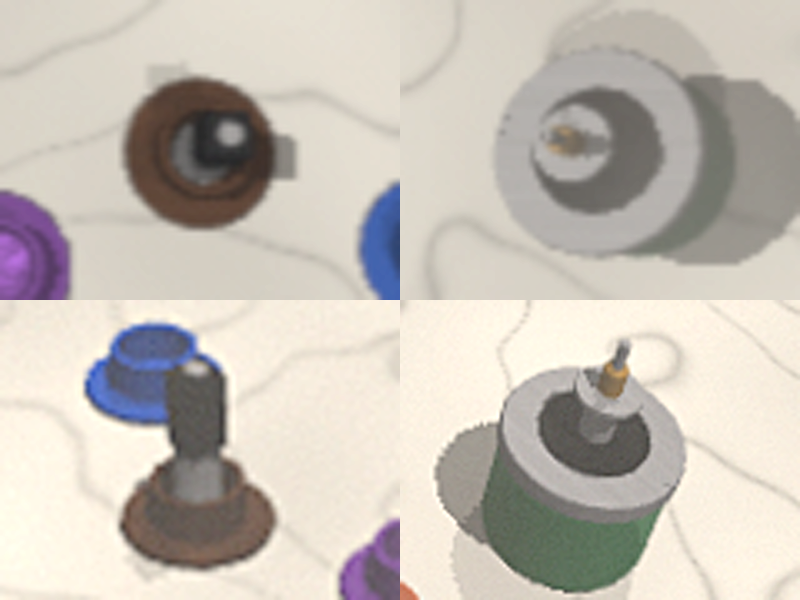

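```bash
cat >> h.py <<'E'
from scipy.spatial.transform import Rotation as Ro
def off(target,yaw=None,st=None):
    "tool-axis mm offset to world target from measured pose; yaw: desired angle (deg) of tool x in world"
    st=st or manip.sense();R=Ro.from_quat(st['tool_rot'])
    o=R.inv().apply(np.array(target)-st['tcp_pos'])*1000
    if yaw is not None:
        y=np.radians(yaw);X=np.array([np.cos(y),np.sin(y),0]);Z=np.array([0,0,-1.]);T=Ro.from_matrix(np.c_[X,np.cross(Z,X),Z])
        return o.round(1),np.degrees((R.inv()*T).as_rotvec()).round(1)
    return o.round(1)
E
python3 - <<'E'
from h import *
S=load('top0.png');
print('foot',atz(S,320.8,221.4,.004),'lid',atz(S,131.5,225.2,.085),'cap',atz(S,327.2,217.4,.099))
st=manip.sense();R=Ro.from_quat(st['tool_rot'])
w=load('wrist0.png');print('cam fwd in tool',R.inv().apply(w['R'][2]),'pos tool',R.inv().apply(-w['R'].T@w['t']-st['tcp_pos']))
print(off([.55,-.229,.25],180), off([.55,-.18,.25],180))
S=load('scene0.png');print('lid scene',atz(S,386.5,261,.085))
E
```

```text
foot [ 0.5539396 -0.2309743  0.004    ] lid [0.52609598 0.25981423 0.085     ] cap [ 0.55385069 -0.2316632   0.099     ]
cam fwd in tool [-2.98690664e-01 -8.66254520e-04  9.54349588e-01] pos tool [ 0.07528075 -0.00025919 -0.14200211]
(array([-595.1, -655.9,  -18.6]), array([ -0.1,  -0. , -19.6])) (array([-578.7, -609.7,  -18.6]), array([ -0.1,  -0. , -19.6]))
lid scene [0.53273311 0.26344528 0.085     ]
```

```bash
python3 - <<'E'
from h import *
print(off([.43,.26,.25],180))
E
```

```text
(array([-318.1, -235.4,  -19.2]), array([ -0.1,  -0. , -19.6]))
```

```bash
python3 -m crank '[{"grip":0,"offset":[-40,-30,-19],"angular":[0,0,-4]},{"grip":0,"offset":[-80,-59,-19],"angular":[0,0,-8]},{"grip":0,"offset":[-119,-88,-19],"angular":[0,0,-12]},{"grip":0,"offset":[-158,-117,-19],"angular":[0,0,-16]},{"grip":0,"offset":[-198,-146,-19],"angular":[0,0,-19.6]},{"grip":0,"offset":[-238,-176,-19],"angular":[0,0,-19.6]},{"grip":0,"offset":[-278,-206,-19],"angular":[0,0,-19.6]},{"grip":0,"offset":[-318,-235,-19],"angular":[0,0,-19.6]},{"grip":0,"offset":[-318,-235,-19],"angular":[0,0,-19.6]},{"grip":0,"offset":[-318,-235,-19],"angular":[0,0,-19.6]}]'
python3 -c "
from h import *
snap('wrist','w1.png')"
```

```text
t: 1.15
tcp_pos: [0.4307, 0.2598, 0.2501]
tool_rot: [0.002, 1.0, 0.0, -0.0]
force: [-0.3, 0.1, 0.5]
finger_gap: 1.002
```

View pics/w1.png

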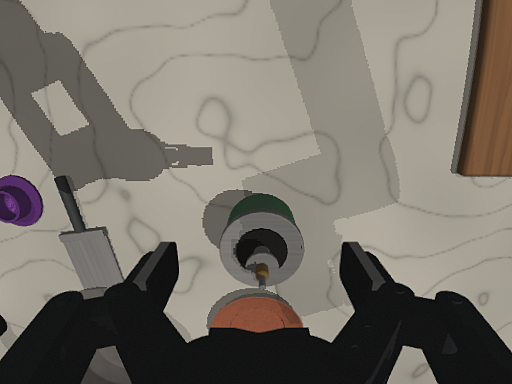

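```bash
python3 - <<'E'
from h import *
t=cv2.imread('pics/w1.png')
o=cv2.resize(t[185:305,180:340],(800,600),interpolation=cv2.INTER_CUBIC)
cv2.imwrite('pics/crop1.png',cv2.convertScaleAbs(o,alpha=1.5,beta=20))
E
```

```text
(no output)
```

View pics/crop1.png

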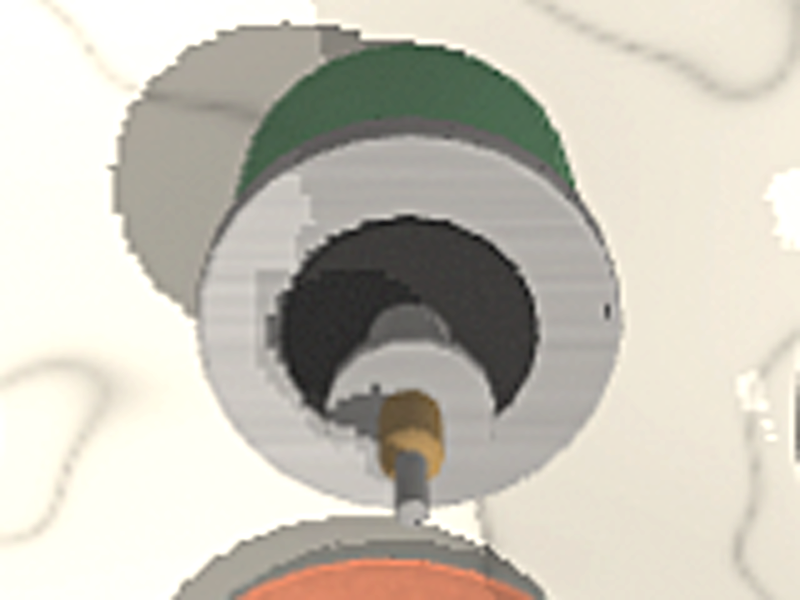

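```bash
python3 - <<'E'
from h import *
from scipy.optimize import least_squares
th=np.linspace(0,2*np.pi,180)
def ext(S,x,y,z,r):
    p=proj(S,np.c_[x+r*np.cos(th),y+r*np.sin(th),0*th+z]);return np.array([p[:,0].min(),p[:,0].max(),p[:,1].min(),p[:,1].max()])
W=load('w1.png');T=load('top0.png')
lw=np.array([180+200/5,180+620/5,185+135/5,185+505/5]);lt=np.array([92+95/5,92+300/5,195+47/5,195+255/5])-0.5
cw=(np.array([180+329/5,180+496/5])) ; pw=np.array([180+412/5,185+512/5]); ct=np.array([92+171/5,195+144/5])-.4
for nm,S,l in(('w',W,lw),('t',T,lt)):
    r=least_squares(lambda p:ext(S,p[0],p[1],.085,.053)-l,[.527,.26]);print(nm,r.x,r.fun)
def f(p):
    x,y,H=p
    e=ext(W,x,y,H,.019);q=proj(W,[[x,y,H+.036]])[0]
    return np.r_[e[:2]-cw,q-pw]
for x0 in (.524,.527,.53,.533):
    r=least_squares(lambda p:f([x0,*p]),[.26,.115]);print(x0,r.x,r.fun)
# collar alone via top
for x0,y0 in((.526,.26),):
    r=least_squares(lambda p:proj(T,[[x0,y0,p[0]]])[0]-ct,[.12]);print('top H',r.x,r.fun)
r=least_squares(lambda p:np.r_[ext(W,p[0],p[1],.085,.053)-lw,ext(T,p[0],p[1],.085,.053)-lt,f(p),proj(T,[[p[0],p[1],p[2]]])[0]-ct],[.527,.26,.12]);print(r.x,r.fun.round(1))
E
```

```text
w [0.52808934 0.2629551 ] [-1.10305038  1.10495439 -1.04710113  1.42666152]
t [0.52789178 0.26114371] [-0.61049761  0.61306863 -0.19104021  0.17155428]
0.524 [0.26281651 0.12648175] [-0.99614226  0.60259527  0.34977539 -0.13572616]
0.527 [0.26287079 0.122467  ] [-0.72453103  0.33683512  0.34530012 -0.08911279]
0.53 [0.26292507 0.1184506 ] [-0.46105807  0.0790109   0.3409618  -0.04508906]
0.533 [0.26297935 0.11443261] [-0.20536594 -0.17122469  0.33675431 -0.00349405]
top H [0.12674498] [-0.05036239  0.17163398]
[0.52805022 0.26275366 0.12091721] [-1.3  0.9 -1.1  1.4 -1.2 -0.  -0.3  0.1 -0.7  0.1  0.2 -0.2 -0.3 -0.5]
```

The jar axis comes out near (0.528, 0.262), with the collar top near z = 0.12. Next is the gauge.

```bash
python3 - <<'E'
from h import *
print(off([.47,-.231,.23],180))
E
```

```text
(array([ -40.6, -491.8,   19.9]), array([ 0. , -0.1, -0.1]))
```

```bash
python3 -m crank '[{"grip":0,"offset":[-4,-49,0],"angular":[0,0,0]},{"grip":0,"offset":[-8,-98,0],"angular":[0,0,0]},{"grip":0,"offset":[-12,-147,5],"angular":[0,0,0]},{"grip":0,"offset":[-16,-196,10],"angular":[0,0,0]},{"grip":0,"offset":[-20,-245,15],"angular":[0,0,0]},{"grip":0,"offset":[-25,-294,20],"angular":[0,0,0]},{"grip":0,"offset":[-30,-343,20],"angular":[0,0,0]},{"grip":0,"offset":[-35,-392,20],"angular":[0,0,0]},{"grip":0,"offset":[-40,-441,20],"angular":[0,0,0]},{"grip":0,"offset":[-40,-490,20],"angular":[0,0,0]}]'
python3 -m crank '[{"grip":0,"offset":[0,0,0],"angular":[0,0,0]},{"grip":0,"offset":[0,0,0],"angular":[0,0,0]}]'
python3 - <<'E'
from h import *
snap('wrist','w2.png');print(manip.sense()['tcp_pos'])
t=cv2.imread('pics/w2.png')
o=cv2.resize(t[170:320,170:370],(800,600),interpolation=cv2.INTER_CUBIC)
cv2.imwrite('pics/crop2.png',cv2.convertScaleAbs(o,alpha=1.8,beta=30))
E
```

```text
t: 2.2
tcp_pos: [0.4715, -0.2291, 0.2303]
tool_rot: [-0.002, 1.0, 0.0, 0.0]
force: [0.5, -0.5, -0.2]
finger_gap: 1.004
t: 2.4
tcp_pos: [0.4706, -0.2282, 0.2299]
tool_rot: [-0.0, 1.0, 0.001, -0.0]
force: [-0.1, 1.5, 0.2]
finger_gap: 0.998
[ 0.47035477 -0.22708092  0.22988891]
```

View pics/w2.png

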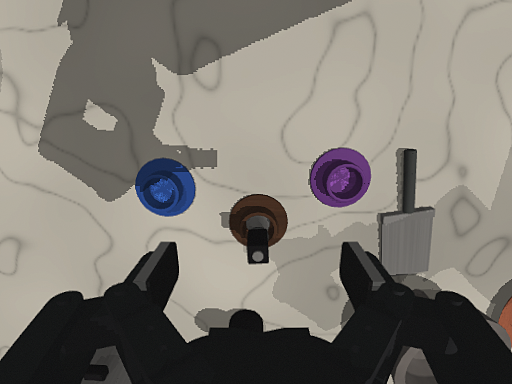

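View pics/crop2.png

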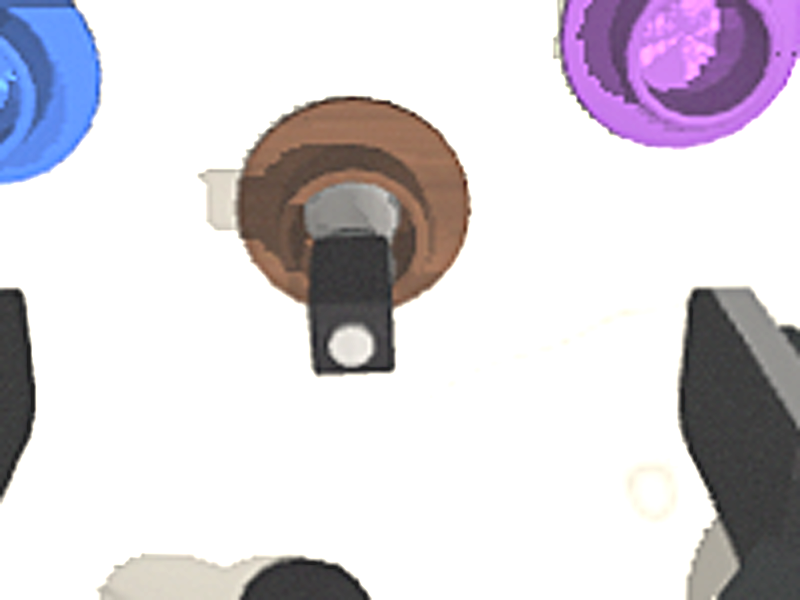

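```bash
python3 - <<'E'
from h import *
W=load('w2.png');g=lambda x,y,z:atz(W,170+x/4,170+y/4,z)
print('cap',g(352,345,.099));a=g(317,374,.096);b=g(394,370,.096);print(a,b,np.degrees(np.arctan2(*(b-a)[:2])))
L,R_,=g(238,203,.006),g(470,203,.006);print('foot',L,R_,(L+R_)/2, 'rim far?')
from scipy.optimize import least_squares
th=np.linspace(0,6.283,180)
for z in(.0,.004,.008):
    def f(p):
        q=proj(W,np.c_[p[0]+.042*np.cos(th),p[1]+.042*np.sin(th),0*th+z]);return np.array([q[:,0].min()-170-238/4,q[:,0].max()-170-470/4,q[:,1].min()-170-96/4])
    r=least_squares(f,[.554,-.23]);print(z,r.x,r.fun)
print(off([.553,-.2305,.16],180))
E
```

```text
cap [ 0.55515436 -0.22943736  0.099     ]
[ 0.56617679 -0.23926916  0.096     ] [ 0.56489577 -0.21767327  0.096     ] -3.394689376742154
foot [ 0.55281072 -0.26974779  0.006     ] [ 0.55282152 -0.18793403  0.006     ] [ 0.55281612 -0.22884091  0.006     ] rim far?
0.0 [ 0.5571231  -0.22883788] [-0.2687438   0.26885473  0.0177297 ]
0.004 [ 0.55586508 -0.22883972] [-0.57560336  0.57584323  0.03837634]
0.008 [ 0.55460767 -0.22884155] [-0.88894048  0.88931524  0.05990201]
(array([-82.7,  -3.7,  69.8]), array([ 0.1, -0.1,  0.1]))
```

```bash
python3 -m crank '[{"grip":0,"offset":[-40,0,20],"angular":[0,0,-3]},{"grip":0,"offset":[-83,-1,40],"angular":[0,0,-3]},{"grip":0,"offset":[-83,-1,80],"angular":[0,0,-3]},{"grip":0,"offset":[-83,-1,100],"angular":[0,0,-3]},{"grip":0,"offset":[-83,-1,100],"angular":[0,0,-3]},{"grip":0,"offset":[-83,-1,100],"angular":[0,0,-3]}]'
python3 - <<'E'
from h import *
snap('wrist','w3.png');print(manip.sense()['tcp_pos'],off([.5545,-.2295,.052],183.4))
E
```

```text
t: 3.05
tcp_pos: [0.5536, -0.228, 0.1305]
tool_rot: [-0.028, 1.0, 0.0, -0.0]
force: [0.4, 0.0, 0.6]
finger_gap: 0.996
[ 0.55422276 -0.22888102  0.13151145] (array([-0.1, -0.6, 79.5]), array([-0. ,  0.1, -0.3]))
```

View pics/w3.png

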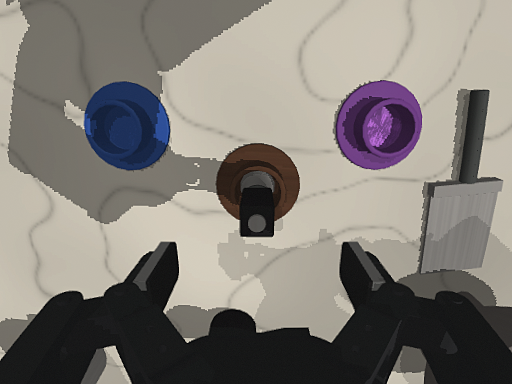

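The grip is centred between the fingers (column 257 against 259) and square to them. I'll descend and close at a moderate force.

```bash
python3 -m crank '[{"grip":0,"offset":[0,-1,30],"angular":[0,0,0]},{"grip":0,"offset":[0,-1,60],"angular":[0,0,0]},{"grip":0,"offset":[0,-1,79],"angular":[0,0,0]},{"grip":0,"offset":[0,-1,79],"angular":[0,0,0]},{"grip":0.4,"offset":[0,-1,79],"angular":[0,0,0]},{"grip":0.6,"offset":[0,-1,79],"angular":[0,0,0]},{"grip":0.9,"offset":[0,-1,79],"angular":[0,0,0]},{"grip":1,"offset":[0,-1,79],"angular":[0,0,0]},{"grip":1,"offset":[0,-1,79],"angular":[0,0,0]},{"grip":1,"offset":[0,-1,79],"angular":[0,0,0]}]' 50
python3 - <<'E'
from h import *
snap('wrist','w4.png');print(manip.sense())
E
```

```text
t: 4.1
tcp_pos: [0.5539, -0.2313, 0.0523]
tool_rot: [-0.026, 1.0, -0.0, 0.001]
force: [-0.2, 0.9, 5.7]
finger_gap: 0.271
{'t': 4.15, 'q': array([-5.81527057e-01,  7.40096413e-01,  1.62520948e+00,  1.77184749e-04,
        7.75010069e-01, -2.20510338e+00]), 'qd': array([ 0.0007662 ,  0.00076677,  0.00083179,  0.00098112, -0.00068011,
        0.00049759]), 'tau': array([-4.89699841e-01, -4.28842485e+01, -1.02413839e+01, -1.12046306e-01,
       -2.76506189e-01, -6.45852793e-03]), 'tcp_pos': array([ 0.55395101, -0.2312627 ,  0.05225329]), 'tool_rot': array([-2.63236974e-02,  9.99653266e-01, -3.13679055e-04,  5.59407673e-04]), 'force': array([-0.7220376 , -0.04066464,  6.33081937]), 'ft_torque': array([ 0.15971214,  0.10642769, -0.03813693]), 'finger_gap': 0.27598927102023363}
```

View pics/w4.png

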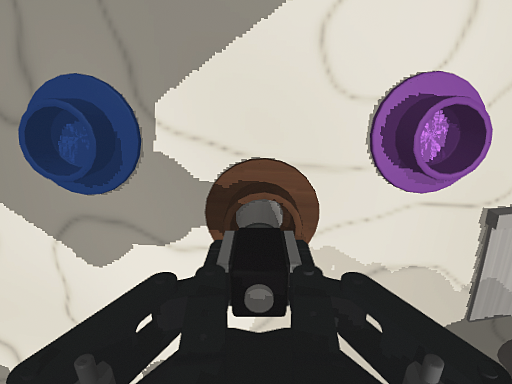

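```bash
python3 -m crank '[{"grip":1,"offset":[0,0,-5],"angular":[0,0,0]},{"grip":1,"offset":[0,0,-15],"angular":[0,0,0]},{"grip":1,"offset":[0,0,-35],"angular":[0,0,0]},{"grip":1,"offset":[0,0,-65],"angular":[0,0,0]},{"grip":1,"offset":[0,0,-95],"angular":[0,0,0]},{"grip":1,"offset":[0,0,-125],"angular":[0,0,0]},{"grip":1,"offset":[0,0,-155],"angular":[0,0,0]},{"grip":1,"offset":[0,0,-180],"angular":[0,0,0]},{"grip":1,"offset":[0,0,-190],"angular":[0,0,0]},{"grip":1,"offset":[0,0,-190],"angular":[0,0,0]}]' 80
python3 - <<'E'
from h import *
snap('wrist','w5.png');snap('scene','s5.png');s=manip.sense();print(s['tcp_pos'],s['force'],s['tool_rot'],off([.528,.262,.243],183))
E
```

```text
t: 5.15
tcp_pos: [0.554, -0.2315, 0.2429]
tool_rot: [-0.026, 1.0, -0.001, 0.001]
force: [-0.4, 0.4, -2.0]
finger_gap: 0.274
[ 0.55262971 -0.23063382  0.24016246] [ 0.56936869  0.0479499  -1.63535219] [-2.63220849e-02  9.99652786e-01  6.55267068e-04 -1.01251764e-03] (array([ -1.3, 493.3,  -2.2]), array([ 0.1, -0.1,  0. ]))
```

View pics/s5.png

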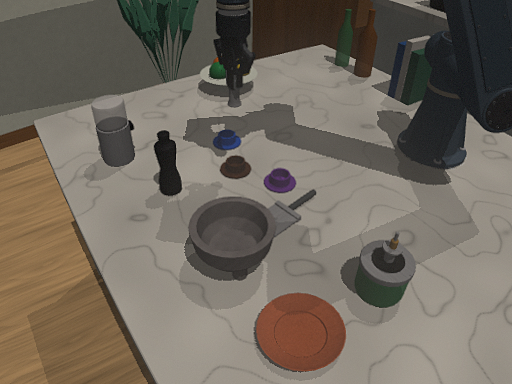

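View pics/w5.png

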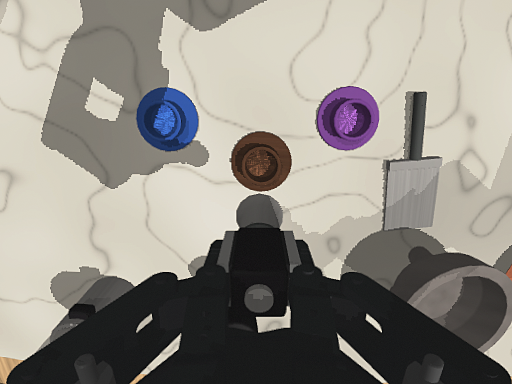

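```bash
python3 - <<'E'
from h import *
from scipy.optimize import least_squares
W=load('w5.png');th=np.linspace(0,6.283,180)
def f(p):
    q=proj(W,np.c_[p[0]+.042*np.cos(th),p[1]+.042*np.sin(th),0*th+.004]);return np.array([q[:,0].min(),q[:,0].max(),q[:,1].min(),q[:,1].max()])-[230.5,292,131,191]
r=least_squares(f,[.554,-.23]);print(r.x,r.fun)
# nose rim left/right extents ~ (236,284)
t=cv2.imread('pics/w5.png');o=cv2.resize(t[120:270,170:370],(800,600),interpolation=cv2.INTER_CUBIC);cv2.imwrite('pics/crop5.png',cv2.convertScaleAbs(o,alpha=1.6,beta=30))
E
python3 -m crank '[{"grip":1,"offset":[0,20,-2],"angular":[0,0,0]},{"grip":1,"offset":[0,60,-4],"angular":[0,0,0]},{"grip":1,"offset":[0,100,-4],"angular":[0,0,0]},{"grip":1,"offset":[0,140,-4],"angular":[0,0,0]},{"grip":1,"offset":[0,180,-4],"angular":[0,0,0]},{"grip":1,"offset":[0,220,-4],"angular":[0,0,0]},{"grip":1,"offset":[0,260,-4],"angular":[0,0,0]},{"grip":1,"offset":[0,300,-4],"angular":[0,0,0]},{"grip":1,"offset":[0,340,-4],"angular":[0,0,0]},{"grip":1,"offset":[0,380,-4],"angular":[0,0,0]}]'
python3 - <<'E'
from h import *
s=manip.sense();print(s['tcp_pos'],off([.528,.262,.243],183))
E
```

```text
[ 0.55571218 -0.2291235 ] [ 0.20399025 -0.20397531 -0.06268895  0.05705469]
t: 6.25
tcp_pos: [0.5314, 0.1508, 0.2438]
tool_rot: [-0.027, 1.0, 0.0, -0.002]
force: [0.9, 0.7, -1.3]
finger_gap: 0.267
[0.53138737 0.15082249 0.24379334] (array([ -2.5, 111.2,   0.8]), array([ 0. , -0.2,  0. ]))
```

View pics/crop5.png

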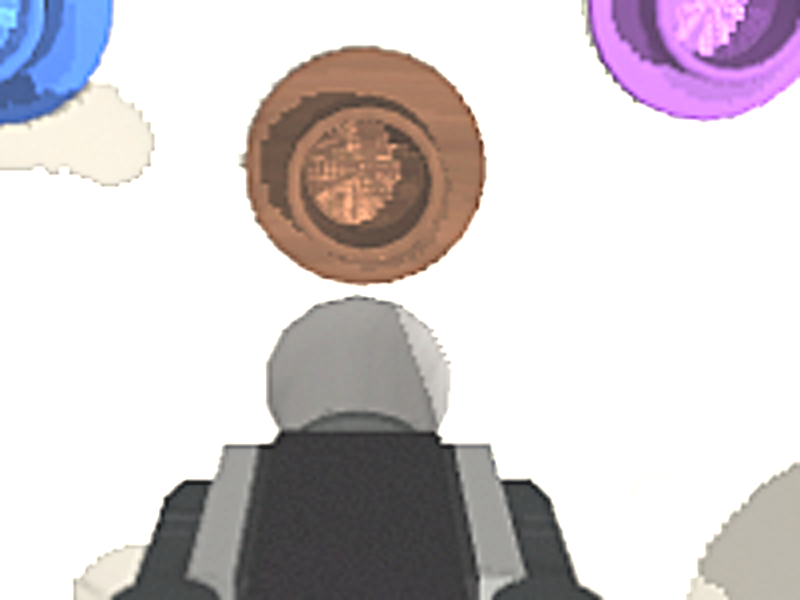

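```bash
cat > mouth.py <<'E'
from h import *
from scipy.optimize import least_squares
th=np.linspace(0,6.283,360)
def mouth(W,ext,z,r=.017):
    def f(p):
        q=proj(W,np.c_[p[0]+r*np.cos(th),p[1]+r*np.sin(th),0*th+z]);return np.array([q[:,0].min(),q[:,0].max(),q[:,1].min()])-ext
    r_=least_squares(f,(-W['R'].T@W['t'])[:2]+[.08,0]);return r_.x,r_.fun
E
python3 - <<'E'
from mouth import *
W=load('w5.png')
for z in (.1960,.1935,.191): print(z,mouth(W,[236.75,282.5,194],z))
print((-W['R'].T@W['t']))
E
```

```text
0.196 (array([ 0.55672617, -0.2314805 ]), array([-0.59682066,  0.59651249,  0.03188095]))
0.1935 (array([ 0.55752713, -0.23143521]), array([-0.2984588 ,  0.29830664,  0.01573887]))
0.191 (array([ 0.55832838, -0.23138991]), array([-0.00757003,  0.00756622,  0.00039415]))
[ 0.47834519 -0.23585184  0.38480542]
```

```bash
python3 -m crank '[{"grip":1,"offset":[1,35,1],"angular":[0,0,0]},{"grip":1,"offset":[3,70,1],"angular":[0,0,0]},{"grip":1,"offset":[4,98,1],"angular":[0,0,0]},{"grip":1,"offset":[4,111,1],"angular":[0,0,0]},{"grip":1,"offset":[4,111,8],"angular":[0,0,0]},{"grip":1,"offset":[4,111,15],"angular":[0,0,0]},{"grip":1,"offset":[4,111,15],"angular":[0,0,0]},{"grip":1,"offset":[4,111,15],"angular":[0,0,0]}]'
python3 - <<'E'
from h import *
snap('wrist','w6.png');snap('scene','s6.png');snap('top','t6.png');s=manip.sense();print(s['tcp_pos'],s['force'])
a=[cv2.imread('pics/'+n) for n in('w6.png','s6.png')]
o=np.hstack([cv2.resize(a[0][180:300,200:320],(400,400),interpolation=2),cv2.resize(a[1][180:310,330:460],(400,400),interpolation=2)])
cv2.imwrite('pics/crop6.png',cv2.convertScaleAbs(o,alpha=1.6,beta=25))
E
```

```text
t: 7.05
tcp_pos: [0.5236, 0.2575, 0.2296]
tool_rot: [-0.025, 1.0, -0.0, -0.001]
force: [-0.3, -0.2, -1.2]
finger_gap: 0.271
[0.52411459 0.25817565 0.23054274] [ 0.30906727  0.26898501 -1.3812966 ]
```

View pics/crop6.png

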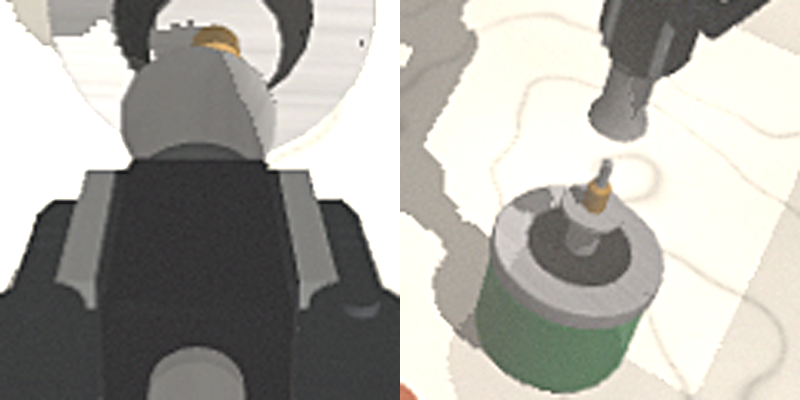

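View pics/t6.png

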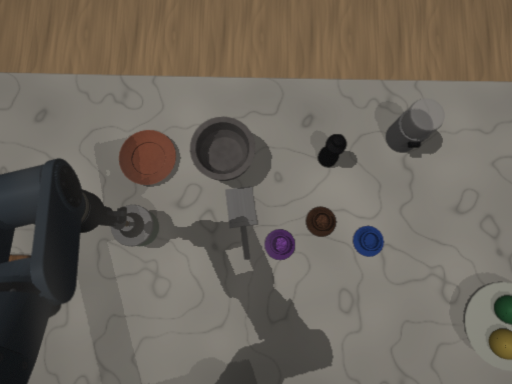

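```bash
python3 - <<'E'
from mouth import *
W=load('w6.png');k=120/400
for z in(.184,.181):print(mouth(W,[200+121*k,200+275*k,180+47*k],z))
r=proj(W,[[.528,.262,.125]])[0]
for z in(.12,.13):
  print(z,atz(W,200+216*k,r[1],z))
# collar circle outer lid right etc
# scene camera: mouth centre vs pin
S=load('s6.png');q=130/400
g=lambda x,y:(330+(x-400)*q,180+y*q)
print('mouth rim sc',atz(S,*g(618,120),.184),'pin',atz(S,*g(606,163),.157),atz(S,*g(606,163),.16),'collar',atz(S,*g(594,214),.121),atz(S,*g(594,214),.125))
E
```

```text
(array([0.52581346, 0.25745368]), array([-0.51800649,  0.51789362,  0.02747874]))
(array([0.5267622 , 0.25750707]), array([-0.15693332,  0.15689965,  0.00819648]))
0.12 [0.52957649 0.26283168 0.12      ]
0.13 [0.52635831 0.2624491  0.13      ]
mouth rim sc [0.5238114  0.25881503 0.184     ] pin [0.52950927 0.26331121 0.157     ] [0.53245098 0.26488499 0.16      ] collar [0.53287016 0.26842356 0.121     ] [0.53650232 0.27034186 0.125     ]
```

```bash
python3 -m crank '[{"grip":1,"offset":[-1,3,0],"angular":[0,0,0]},{"grip":1,"offset":[-2,5,0],"angular":[0,0,0]},{"grip":1,"offset":[-2,5,0],"angular":[0,0,0]},{"grip":1,"offset":[-2,5,0],"angular":[0,0,0]},{"grip":1,"offset":[-2,5,5],"angular":[0,0,0]},{"grip":1,"offset":[-2,5,10],"angular":[0,0,0]},{"grip":1,"offset":[-2,5,15],"angular":[0,0,0]},{"grip":1,"offset":[-2,5,15],"angular":[0,0,0]}]'
python3 - <<'E'
from h import *
snap('wrist','w7.png');snap('scene','s7.png');s=manip.sense();print(s['tcp_pos'],s['force'])
a=[cv2.imread('pics/'+n) for n in('w7.png','s7.png')]
o=np.hstack([cv2.resize(a[0][180:300,200:320],(400,400),interpolation=2),cv2.resize(a[1][180:310,330:460],(400,400),interpolation=2)])
cv2.imwrite('pics/crop7.png',cv2.convertScaleAbs(o,alpha=1.6,beta=25))
E
```

```text
t: 8.0
tcp_pos: [0.5246, 0.2638, 0.2141]
tool_rot: [-0.026, 1.0, -0.0, -0.001]
force: [0.0, -0.5, -1.7]
finger_gap: 0.27
[0.52524771 0.26399019 0.2149235 ] [ 0.38847427  0.01406894 -1.30439381]
```

View pics/crop7.png

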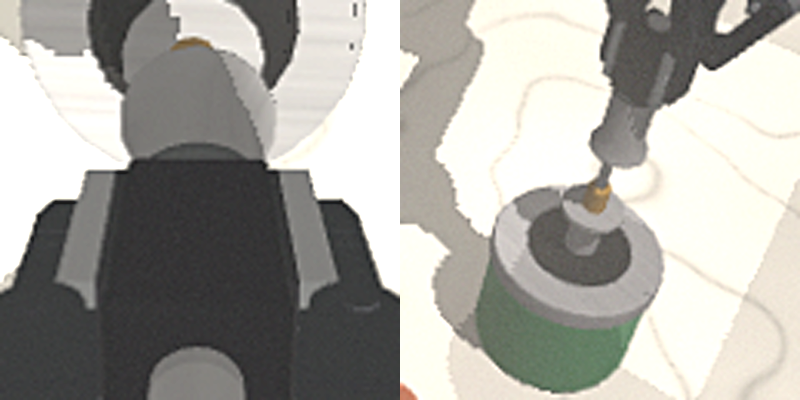

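```bash
python3 - <<'E'
from mouth import *
W=load('w7.png');k=120/400
for z in(.1685,.166):print(mouth(W,[200+121*k,200+275*k,180+47*k],z))
r=proj(W,[[.528,.262,.121]])[0]
print(atz(W,200+190.5*k,r[1],.121),proj(W,[[.528+.007*np.cos(a),.2625+.007*np.sin(a),.139] for a in(0,1.57,3.14,4.71)])-[200,180])
t=cv2.imread('pics/w7.png');o=cv2.resize(t[100:250,160:360],(800,600),interpolation=2);cv2.imwrite('pics/crop7b.png',cv2.convertScaleAbs(o,alpha=1.3,beta=15))
E
```

```text
(array([0.52674394, 0.26372571]), array([-0.5283564 ,  0.52830089,  0.02795284]))
(array([0.52753183, 0.26377164]), array([-0.22653882,  0.22651532,  0.01183063]))
[0.52800624 0.26188199 0.121     ] [[57.33448684 32.21280758]
 [66.28570658 24.6955113 ]
 [58.22675936 16.17173149]
 [49.24676167 23.82183727]]
```

View pics/crop7b.png

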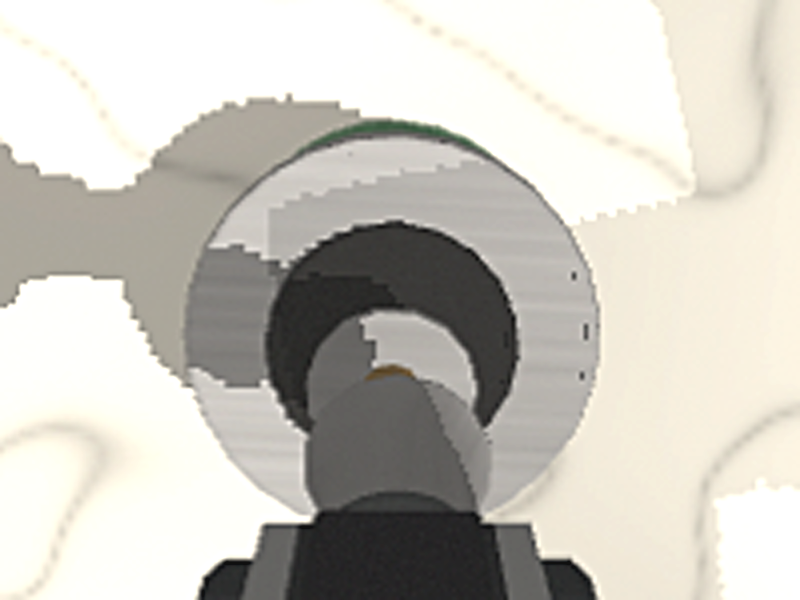

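```bash
python3 - <<'E'
from mouth import *
W=load('w7.png');g=lambda l,r,t:np.array([160+l/4,160+r/4,100+t/4])
print('lid',mouth(W,g(185,598,136),.085,.053))
for z in(.118,.121,.124):print('collar',z,mouth(W,g(306,475,309),z,.019))
for z in(.118,.121,.124):print('rubber',mouth(W,g(267,518,222),.087,.032))
print('mouth',mouth(W,g(305,491,374),.1685),mouth(W,g(305,491,374),.166))
E
```

```text
lid (array([0.52956489, 0.26245989]), array([-1.04615762,  1.04502952,  0.10734161]))
collar 0.118 (array([0.52953273, 0.2623644 ]), array([-0.14287666,  0.14280523,  0.00650882]))
collar 0.121 (array([0.52877717, 0.26233884]), array([-0.40743051,  0.40722426,  0.01879398]))
collar 0.124 (array([0.52802188, 0.2623133 ]), array([-0.67863604,  0.67828817,  0.0317026 ]))
rubber (array([0.52882339, 0.26268694]), array([-0.68686928,  0.68647399,  0.04483552]))
rubber (array([0.52882339, 0.26268694]), array([-0.68686928,  0.68647399,  0.04483552]))
rubber (array([0.52882339, 0.26268694]), array([-0.68686928,  0.68647399,  0.04483552]))
mouth (array([0.52629416, 0.26377379]), array([-0.39440224,  0.39437091,  0.02084791])) (array([0.52707615, 0.26382033]), array([-0.09237917,  0.09237193,  0.00482017]))
```

```bash
python3 -m crank '[{"grip":1,"offset":[-1,-1,0],"angular":[0,0,0]},{"grip":1,"offset":[-2,-1.3,0],"angular":[0,0,0]},{"grip":1,"offset":[-2,-1.3,4],"angular":[0,0,0]},{"grip":1,"offset":[-2,-1.3,8],"angular":[0,0,0]},{"grip":1,"offset":[-2,-1.3,12],"angular":[0,0,0]},{"grip":1,"offset":[-2,-1.3,16],"angular":[0,0,0]},{"grip":1,"offset":[-2,-1.3,20],"angular":[0,0,0]},{"grip":1,"offset":[-2,-1.3,20],"angular":[0,0,0]}]'
python3 -m crank '[{"grip":1,"offset":[0,0,2],"angular":[0,0,0]},{"grip":1,"offset":[0,0,4],"angular":[0,0,0]},{"grip":1,"offset":[0,0,4],"angular":[0,0,0]}]'
python3 - <<'E'
from h import *
snap('wrist','w8.png');snap('scene','s8.png');s=manip.sense();print(s['tcp_pos'],s['force'])
a=[cv2.imread('pics/'+n) for n in('w8.png','s8.png')]
o=np.hstack([cv2.resize(a[0][180:300,200:320],(400,400),interpolation=2),cv2.resize(a[1][180:310,330:460],(400,400),interpolation=2)])
cv2.imwrite('pics/crop8.png',cv2.convertScaleAbs(o,alpha=1.6,beta=25))
E
```

```text
t: 8.9
tcp_pos: [0.5269, 0.2627, 0.1944]
tool_rot: [-0.026, 1.0, -0.0, -0.001]
force: [-0.0, 0.2, -1.6]
finger_gap: 0.269
t: 9.2
tcp_pos: [0.5273, 0.2629, 0.1911]
tool_rot: [-0.026, 1.0, -0.0, -0.0]
force: [0.3, 0.5, -2.0]
finger_gap: 0.272
[0.52746632 0.26291645 0.19134828] [ 0.88681059 -0.13730787 -2.43516037]
```

View pics/crop8.png

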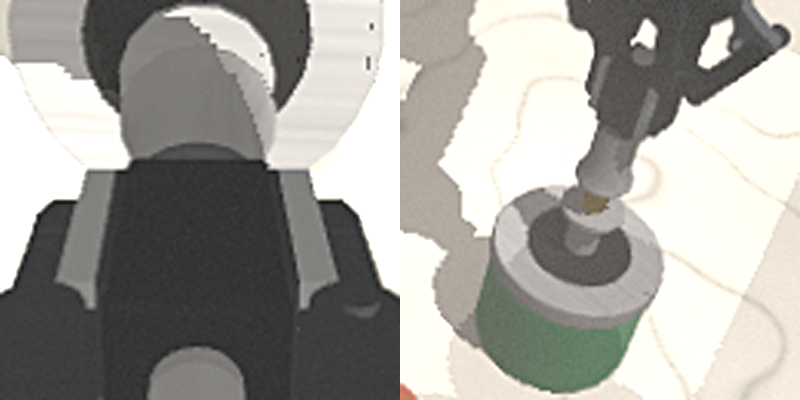

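The pin is inside the mouth, and mouth and collar are concentric in the wrist view (columns about 198 and 197). I'll continue in small steps.

```bash
for i in 1 ; do python3 -m crank '[{"grip":1,"offset":[0,0,1.5],"angular":[0,0,0]},{"grip":1,"offset":[0,0,3],"angular":[0,0,0]},{"grip":1,"offset":[0,0,3],"angular":[0,0,0]}]'; done
python3 -m crank '[{"grip":1,"offset":[0,0,1.5],"angular":[0,0,0]},{"grip":1,"offset":[0,0,3],"angular":[0,0,0]},{"grip":1,"offset":[0,0,3],"angular":[0,0,0]}]'
python3 -m crank '[{"grip":1,"offset":[0,0,1.5],"angular":[0,0,0]},{"grip":1,"offset":[0,0,3],"angular":[0,0,0]},{"grip":1,"offset":[0,0,3],"angular":[0,0,0]}]'
```

```text
t: 9.6
tcp_pos: [0.5273, 0.2628, 0.1881]
tool_rot: [-0.026, 1.0, -0.0, -0.0]
force: [0.1, -0.4, -1.4]
finger_gap: 0.272
t: 9.9
tcp_pos: [0.5273, 0.2628, 0.185]
tool_rot: [-0.026, 1.0, -0.0, -0.0]
force: [0.5, -0.0, -1.5]
finger_gap: 0.27
t: 10.2
tcp_pos: [0.5272, 0.2628, 0.182]
tool_rot: [-0.026, 1.0, -0.0, -0.0]
force: [-0.5, 0.2, -2.6]
finger_gap: 0.268
```

```bash

python3 -m crank '[{"grip":1,"offset":[0,0,1],"angular":[0,0,0]},{"grip":1,"offset":[0,0,2],"angular":[0,0,0]},{"grip":1,"offset":[0,0,2],"angular":[0,0,0]}]'
python3 -m crank '[{"grip":1,"offset":[0,0,1],"angular":[0,0,0]},{"grip":1,"offset":[0,0,2],"angular":[0,0,0]},{"grip":1,"offset":[0,0,2],"angular":[0,0,0]}]'
```

```text
t: 10.5
tcp_pos: [0.5276, 0.263, 0.1806]
tool_rot: [-0.026, 1.0, 0.0, 0.0]
force: [0.4, -0.3, 1.6]
finger_gap: 0.27
t: 10.8
tcp_pos: [0.5276, 0.2629, 0.1784]
tool_rot: [-0.026, 1.0, 0.0, 0.0]
force: [-0.4, -1.1, 1.6]
finger_gap: 0.272
```

```bash

python3 -m crank '[{"grip":1,"offset":[0,0,1],"angular":[0,0,0]},{"grip":1,"offset":[0,0,2],"angular":[0,0,0]},{"grip":1,"offset":[0,0,3],"angular":[0,0,0]},{"grip":1,"offset":[0,0,3],"angular":[0,0,0]}]'
python3 -m crank '[{"grip":1,"offset":[0,0,1],"angular":[0,0,0]},{"grip":1,"offset":[0,0,2],"angular":[0,0,0]},{"grip":1,"offset":[0,0,3],"angular":[0,0,0]},{"grip":1,"offset":[0,0,3],"angular":[0,0,0]}]'
python3 -m crank '[{"grip":1,"offset":[0,0,1],"angular":[0,0,0]},{"grip":1,"offset":[0,0,2],"angular":[0,0,0]},{"grip":1,"offset":[0,0,2],"angular":[0,0,0]}]'
```

```text
t: 11.2
tcp_pos: [0.5276, 0.2629, 0.1753]
tool_rot: [-0.026, 1.0, 0.0, 0.0]
force: [-0.7, 0.4, 2.0]
finger_gap: 0.272
t: 11.6
tcp_pos: [0.5275, 0.2629, 0.1722]
tool_rot: [-0.026, 1.0, 0.0, 0.0]
force: [0.5, 0.1, 3.2]
finger_gap: 0.27
t: 11.9
tcp_pos: [0.5275, 0.2629, 0.1702]
tool_rot: [-0.026, 1.0, 0.0, 0.0]
force: [-0.6, -0.2, 1.9]
finger_gap: 0.268
```

```bash

python3 -m crank '[{"grip":1,"offset":[0,0,0.7],"angular":[0,0,0]},{"grip":1,"offset":[0,0,1.4],"angular":[0,0,0]},{"grip":1,"offset":[0,0,1.4],"angular":[0,0,0]}]'
python3 -m crank '[{"grip":1,"offset":[0,0,0.7],"angular":[0,0,0]},{"grip":1,"offset":[0,0,1.4],"angular":[0,0,0]},{"grip":1,"offset":[0,0,1.4],"angular":[0,0,0]}]'
python3 - <<'E'
from h import *
snap('scene','s9.png')
f=[]
for i in range(1):f.append(manip.sense()['force'][2])
print(f)
a=cv2.imread('pics/s9.png');cv2.imwrite('pics/crop9.png',cv2.convertScaleAbs(cv2.resize(a[160:310,330:480],(600,600),interpolation=2),alpha=1.6,beta=25))
E
```

```text
t: 12.2
tcp_pos: [0.5275, 0.2629, 0.1688]
tool_rot: [-0.026, 1.0, 0.0, 0.0]
force: [0.0, 0.7, 2.1]
finger_gap: 0.27
t: 12.5
tcp_pos: [0.5275, 0.2629, 0.1674]
tool_rot: [-0.026, 1.0, 0.0, 0.0]
force: [0.3, 1.8, 2.9]
finger_gap: 0.273
[np.float64(1.8912472979270818)]
```

View pics/crop9.png

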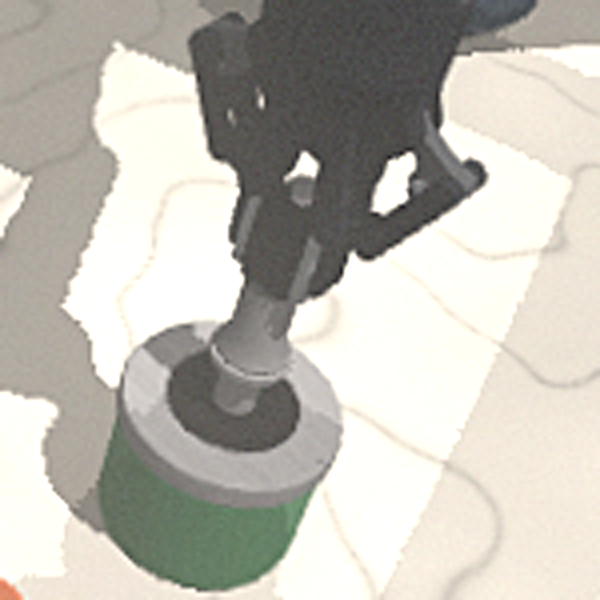

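The rim is about to meet the collar. From here I go in sub-millimetre steps.

```bash

python3 -m crank '[{"grip":1,"offset":[0,0,0.5],"angular":[0,0,0]},{"grip":1,"offset":[0,0,1],"angular":[0,0,0]},{"grip":1,"offset":[0,0,1],"angular":[0,0,0]},{"grip":1,"offset":[0,0,1],"angular":[0,0,0]}]'
python3 -m crank '[{"grip":1,"offset":[0,0,0.5],"angular":[0,0,0]},{"grip":1,"offset":[0,0,0.5],"angular":[0,0,0]},{"grip":1,"offset":[0,0,0.5],"angular":[0,0,0]}]'
```

```text
t: 12.95
tcp_pos: [0.5275, 0.2629, 0.1665]
tool_rot: [-0.026, 1.0, 0.0, 0.0]
force: [-0.0, -0.4, 2.1]
finger_gap: 0.271
t: 13.25
tcp_pos: [0.5275, 0.2629, 0.1661]
tool_rot: [-0.026, 1.0, 0.0, 0.0]
force: [0.3, -0.4, 3.0]
finger_gap: 0.27
```

```bash

python3 -m crank '[{"grip":1,"offset":[0,0,0.6],"angular":[0,0,0]},{"grip":1,"offset":[0,0,0.6],"angular":[0,0,0]},{"grip":1,"offset":[0,0,0.6],"angular":[0,0,0]}]'
python3 -m crank '[{"grip":1,"offset":[0,0,0.6],"angular":[0,0,0]},{"grip":1,"offset":[0,0,0.6],"angular":[0,0,0]},{"grip":1,"offset":[0,0,0.6],"angular":[0,0,0]}]'
```

```text
t: 13.55
tcp_pos: [0.5275, 0.2629, 0.1656]
tool_rot: [-0.026, 1.0, 0.0, 0.0]
force: [-1.0, 0.1, 3.9]
finger_gap: 0.274
t: 13.85
tcp_pos: [0.5276, 0.2629, 0.1652]
tool_rot: [-0.026, 1.0, 0.0, 0.0]
force: [-0.6, -0.2, 5.6]
finger_gap: 0.276
```

```bash

python3 -m crank '[{"grip":1,"offset":[0,0,0.6],"angular":[0,0,0]},{"grip":1,"offset":[0,0,0.6],"angular":[0,0,0]},{"grip":1,"offset":[0,0,0.6],"angular":[0,0,0]}]'
python3 -m crank '[{"grip":1,"offset":[0,0,0.6],"angular":[0,0,0]},{"grip":1,"offset":[0,0,0.6],"angular":[0,0,0]},{"grip":1,"offset":[0,0,0.6],"angular":[0,0,0]}]'
```

```text
t: 14.15
tcp_pos: [0.5276, 0.2629, 0.1648]
tool_rot: [-0.026, 1.0, 0.0, 0.0]
force: [-1.1, -0.3, 7.1]
finger_gap: 0.272
t: 14.45
tcp_pos: [0.5276, 0.2629, 0.1644]
tool_rot: [-0.026, 1.0, 0.0, 0.0]
force: [-0.6, 0.0, 8.6]
finger_gap: 0.272
```

```bash

python3 -m crank '[{"grip":1,"offset":[0,0,0.4],"angular":[0,0,0]},{"grip":1,"offset":[0,0,0.8],"angular":[0,0,0]},{"grip":1,"offset":[0,0,0.8],"angular":[0,0,0]}]'
python3 -m crank '[{"grip":1,"offset":[0,0,0],"angular":[0,0,0]},{"grip":1,"offset":[0,0,0],"angular":[0,0,0]}]'
python3 - <<'E'
from h import *
f=[]
for i in range(6):
    snap('wrist','w10.png');f.append(manip.sense()['force'])
print(np.array(f).round(1))
E
```

```text
t: 14.75
tcp_pos: [0.5276, 0.263, 0.1639]
tool_rot: [-0.026, 1.0, 0.0, 0.0]
force: [-1.9, -0.3, 10.5]
finger_gap: 0.27
t: 14.95
tcp_pos: [0.5276, 0.2629, 0.1639]
tool_rot: [-0.026, 1.0, 0.0, 0.0]
force: [-0.9, -0.5, 10.0]
finger_gap: 0.269
[[-1.  -1.   8.9]
 [-0.6 -0.3  9.8]
 [-1.5 -0.3 11. ]
 [-1.7 -0.4  9.5]
 [-1.7 -1.3  9.4]
 [-1.5 -1.2  9.4]]
```

View pics/w10.png

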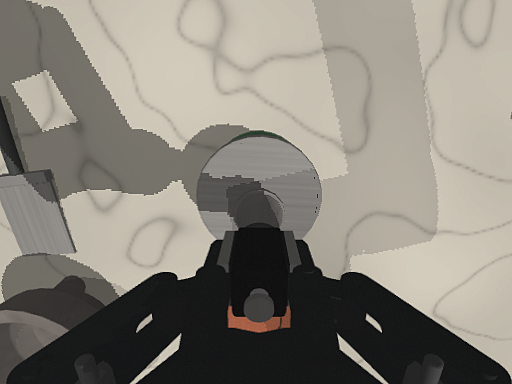

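The contact force is about 11.3 N (reading plus held weight), and the cap has visibly risen. I'll add a touch more and hold for 2 s.

```bash

python3 -m crank '[{"grip":1,"offset":[0,0,0.2],"angular":[0,0,0]},{"grip":1,"offset":[0,0,0.2],"angular":[0,0,0]},{"grip":1,"offset":[0,0,0.2],"angular":[0,0,0]},{"grip":1,"offset":[0,0,0.2],"angular":[0,0,0]},{"grip":1,"offset":[0,0,0.2],"angular":[0,0,0]},{"grip":1,"offset":[0,0,0.2],"angular":[0,0,0]},{"grip":1,"offset":[0,0,0.2],"angular":[0,0,0]},{"grip":1,"offset":[0,0,0.2],"angular":[0,0,0]},{"grip":1,"offset":[0,0,0.2],"angular":[0,0,0]},{"grip":1,"offset":[0,0,0.2],"angular":[0,0,0]}]'
python3 -m crank '[{"grip":1,"offset":[0,0,0],"angular":[0,0,0]},{"grip":1,"offset":[0,0,0],"angular":[0,0,0]},{"grip":1,"offset":[0,0,0],"angular":[0,0,0]},{"grip":1,"offset":[0,0,0],"angular":[0,0,0]},{"grip":1,"offset":[0,0,0],"angular":[0,0,0]},{"grip":1,"offset":[0,0,0],"angular":[0,0,0]},{"grip":1,"offset":[0,0,0],"angular":[0,0,0]},{"grip":1,"offset":[0,0,0],"angular":[0,0,0]},{"grip":1,"offset":[0,0,0],"angular":[0,0,0]},{"grip":1,"offset":[0,0,0],"angular":[0,0,0]}]'
python3 - <<'E'
from h import *
s=snap('wrist','w11.png');st=manip.sense();print(st['force'])
a=cv2.imread('pics/w11.png');b=cv2.imread('pics/w5.png')
o=np.hstack([cv2.resize(i[260:335,210:310],(400,300),interpolation=2) for i in(b,a)]);cv2.imwrite('pics/crop11.png',cv2.convertScaleAbs(o,alpha=2,beta=30))
E
```

```text
t: 16.25
tcp_pos: [0.5277, 0.263, 0.1638]
tool_rot: [-0.026, 1.0, 0.0, 0.0]
force: [-2.2, 0.3, 10.4]
finger_gap: 0.271
t: 17.25
tcp_pos: [0.5276, 0.2629, 0.1638]
tool_rot: [-0.026, 1.0, 0.0, 0.0]
force: [-1.8, -0.8, 10.2]
finger_gap: 0.269
[-1.42688964 -0.08563968  9.7536601 ]
```

View pics/crop11.png

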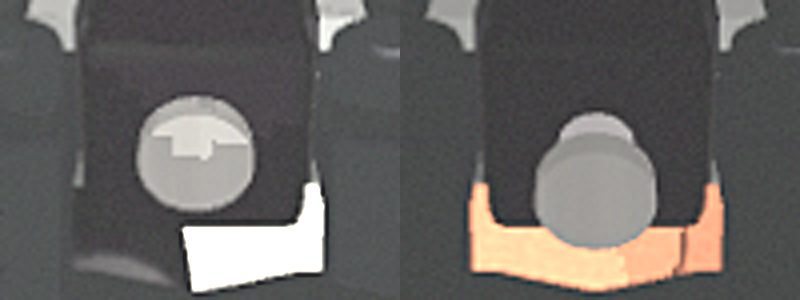

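```bash
python3 - <<'E'
from h import *
from scipy.optimize import brentq
def e(fn,row,tcp):
    W=load(fn);R=Ro.from_quat([-.026,1,0,0])
    for dx in(0,.002):print(fn,brentq(lambda h:proj(W,[np.array(tcp)+[dx,0,h]])[0][1]-row,0.02,.09))
e('w5.png',260+154/4,(.5537,-.2312,.242));e('w11.png',260+192/4,(.5276,.2629,.1638))
E
```

```text
w5.png 0.04805168621952799
w5.png 0.04554515851813997
w11.png 0.05255350545605498
w11.png 0.050187539940311596
```

The rod is out by roughly 4.5 mm and the hold is done. Next I withdraw straight up.

```bash

python3 -m crank '[{"grip":1,"offset":[0,0,-1],"angular":[0,0,0]},{"grip":1,"offset":[0,0,-3],"angular":[0,0,0]},{"grip":1,"offset":[0,0,-8],"angular":[0,0,0]},{"grip":1,"offset":[0,0,-15],"angular":[0,0,0]},{"grip":1,"offset":[0,0,-25],"angular":[0,0,0]},{"grip":1,"offset":[0,0,-37],"angular":[0,0,0]},{"grip":1,"offset":[0,0,-50],"angular":[0,0,0]},{"grip":1,"offset":[0,0,-65],"angular":[0,0,0]},{"grip":1,"offset":[0,0,-78],"angular":[0,0,0]},{"grip":1,"offset":[0,0,-82],"angular":[0,0,0]}]'
python3 - <<'E'
from h import *
s=snap('wrist','w12.png');st=manip.sense();print(st['tcp_pos'],st['force'],off([.553,-.2305,.245],183))
a=cv2.imread('pics/w12.png');b=cv2.imread('pics/w5.png')
o=np.hstack([cv2.resize(i[260:335,210:310],(400,300),interpolation=2) for i in(b,a)]);cv2.imwrite('pics/crop12.png',cv2.convertScaleAbs(o,alpha=2,beta=30))
E
```

```text
t: 18.3
tcp_pos: [0.5284, 0.2632, 0.2469]
tool_rot: [-0.026, 1.0, 0.0, 0.002]
force: [1.2, 0.8, -1.0]
finger_gap: 0.271
[0.52825143 0.26319595 0.24667829] [ 0.24537199  0.0113932  -1.43545007] (array([   1.3, -494.3,    1.3]), array([0. , 0.2, 0. ]))
```

View pics/crop12.png

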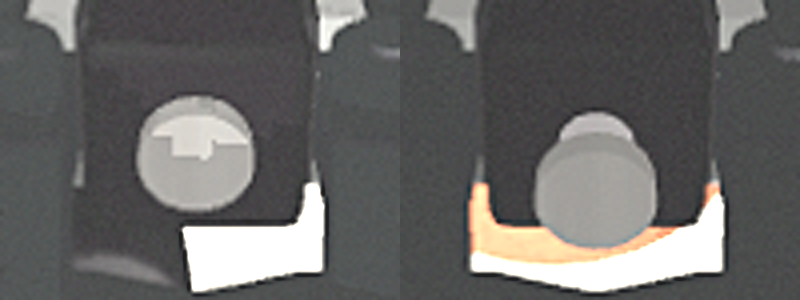

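```bash
python3 -m crank '[{"grip":1,"offset":[0,-20,0],"angular":[0,0,0]},{"grip":1,"offset":[0,-60,0],"angular":[0,0,0]},{"grip":1,"offset":[1,-100,0],"angular":[0,0,0]},{"grip":1,"offset":[1,-140,0],"angular":[0,0,0]},{"grip":1,"offset":[1,-180,0],"angular":[0,0,0]},{"grip":1,"offset":[1,-220,0],"angular":[0,0,0]},{"grip":1,"offset":[1,-260,0],"angular":[0,0,0]},{"grip":1,"offset":[1,-300,0],"angular":[0,0,0]},{"grip":1,"offset":[1,-340,0],"angular":[0,0,0]},{"grip":1,"offset":[1,-380,0],"angular":[0,0,0]}]'
python3 -m crank '[{"grip":1,"offset":[0,-40,0],"angular":[0,0,0]},{"grip":1,"offset":[0,-75,0],"angular":[0,0,0]},{"grip":1,"offset":[0,-100,0],"angular":[0,0,0]},{"grip":1,"offset":[0,-114,0],"angular":[0,0,0]},{"grip":1,"offset":[0,-114,0],"angular":[0,0,0]},{"grip":1,"offset":[0,-114,60],"angular":[0,0,0]},{"grip":1,"offset":[0,-114,100],"angular":[0,0,0]},{"grip":1,"offset":[0,-114,115],"angular":[0,0,0]},{"grip":1,"offset":[0,-114,115],"angular":[0,0,0]},{"grip":1,"offset":[0,-114,115],"angular":[0,0,0]}]'
python3 - <<'E'
from h import *
s=snap('wrist','w13.png');st=manip.sense();print(st['tcp_pos'],st['force'],off([.554,-.2305,.0522],183))
t=cv2.imread('pics/w13.png');o=cv2.resize(t[120:270,160:360],(800,600),interpolation=2);cv2.imwrite('pics/crop13.png',cv2.convertScaleAbs(o,alpha=1.6,beta=20))
E
```

```text
t: 19.35
tcp_pos: [0.5459, -0.1181, 0.2441]
tool_rot: [-0.026, 1.0, 0.0, -0.001]
force: [0.9, 0.2, -1.8]
finger_gap: 0.274
t: 20.35
tcp_pos: [0.5529, -0.2294, 0.13]
tool_rot: [-0.027, 1.0, 0.0, 0.0]
force: [1.1, -0.0, -0.7]
finger_gap: 0.267
[ 0.55355681 -0.23004237  0.13096402] [ 0.24329371  0.39916819 -0.98156204] (array([-0.3, -0.4, 78.8]), array([-0.1,  0.1,  0.1]))
```

View pics/crop13.png

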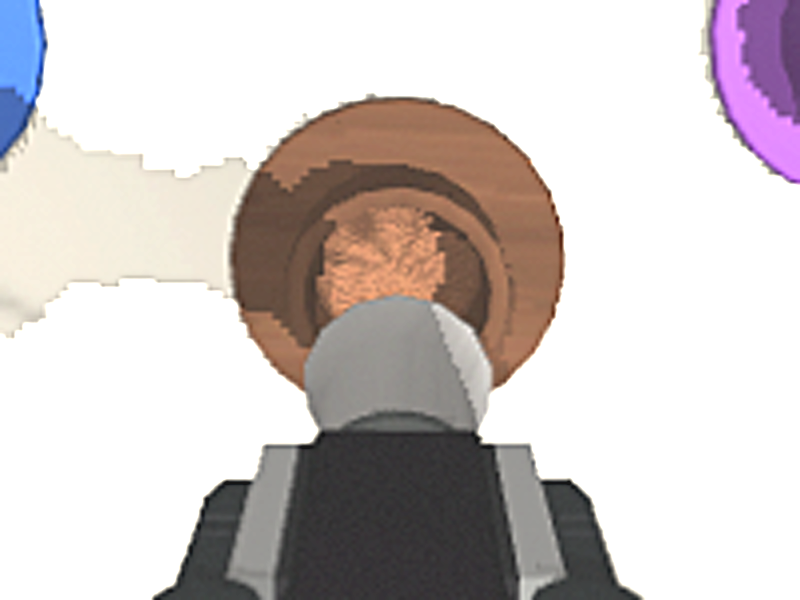

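Mouth and cup are aligned (columns 398 and 399), and x matches the pick-up pose. Lowering now.

```bash
python3 -m crank '[{"grip":1,"offset":[0,0,20],"angular":[0,0,0]},{"grip":1,"offset":[0,0,40],"angular":[0,0,0]},{"grip":1,"offset":[0,0,50],"angular":[0,0,0]},{"grip":1,"offset":[0,0,56],"angular":[0,0,0]},{"grip":1,"offset":[0,0,62],"angular":[0,0,0]},{"grip":1,"offset":[0,0,68],"angular":[0,0,0]},{"grip":1,"offset":[0,0,73],"angular":[0,0,0]},{"grip":1,"offset":[0,0,73],"angular":[0,0,0]},{"grip":1,"offset":[0,0,73],"angular":[0,0,0]}]'
python3 -m crank '[{"grip":1,"offset":[0,0,2],"angular":[0,0,0]},{"grip":1,"offset":[0,0,4],"angular":[0,0,0]},{"grip":1,"offset":[0,0,4],"angular":[0,0,0]}]'
python3 - <<'E'
from h import *
s=snap('wrist','w14.png');st=manip.sense();print(st['tcp_pos'],st['force'])
E
```

```text
t: 21.3
tcp_pos: [0.5525, -0.2305, 0.0566]
tool_rot: [-0.026, 1.0, -0.0, 0.0]
force: [-0.2, 0.7, -1.6]
finger_gap: 0.27
t: 21.6
tcp_pos: [0.5523, -0.2304, 0.0524]
tool_rot: [-0.026, 1.0, 0.0, -0.0]
force: [-0.4, 0.2, -1.2]
finger_gap: 0.269
[ 0.5523708  -0.23044747  0.0525393 ] [ 0.39546355 -0.47253406 -1.54219033]
```

View pics/w14.png

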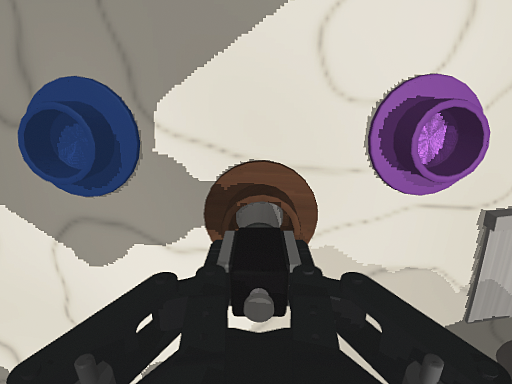

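```bash
python3 -m crank '[{"grip":1,"offset":[-0.5,0,0.5],"angular":[0,0,0]},{"grip":1,"offset":[-1,0,1],"angular":[0,0,0]},{"grip":1,"offset":[-1,0,1],"angular":[0,0,0]}]'
python3 -m crank '[{"grip":1,"offset":[0,0,0.5],"angular":[0,0,0]},{"grip":1,"offset":[0,0,0.5],"angular":[0,0,0]}]'
```

```text
t: 21.95
tcp_pos: [0.5529, -0.2304, 0.0523]
tool_rot: [-0.027, 1.0, 0.0, -0.001]
force: [-3.1, 0.3, 4.4]
finger_gap: 0.272
t: 22.15
tcp_pos: [0.5529, -0.2304, 0.0523]
tool_rot: [-0.027, 1.0, -0.0, -0.001]
force: [-3.8, 0.3, 9.1]
finger_gap: 0.269
```

The gauge is seated: the force jumps at TCP z = 0.0523, the same as at pick-up. I'll relieve the push and open.

```bash
python3 -m crank '[{"grip":1,"offset":[0.5,0,-0.7],"angular":[0,0,0]},{"grip":1,"offset":[0.5,0,-0.7],"angular":[0,0,0]},{"grip":0.65,"offset":[0.5,0,-0.7],"angular":[0,0,0]},{"grip":0.55,"offset":[0.5,0,-0.7],"angular":[0,0,0]},{"grip":0.4,"offset":[0.5,0,-0.7],"angular":[0,0,0]},{"grip":0.2,"offset":[0.5,0,-0.7],"angular":[0,0,0]},{"grip":0,"offset":[0.5,0,-0.7],"angular":[0,0,0]},{"grip":0,"offset":[0.5,0,-0.7],"angular":[0,0,0]},{"grip":0,"offset":[0.5,0,-0.7],"angular":[0,0,0]}]' 20
python3 -c "
from h import *
snap('wrist','w15.png')"
```

```text
t: 23.05
tcp_pos: [0.553, -0.2305, 0.0518]
tool_rot: [-0.026, 1.0, -0.0, 0.0]
force: [0.6, 0.2, 0.5]
finger_gap: 0.999
```

View pics/w15.png

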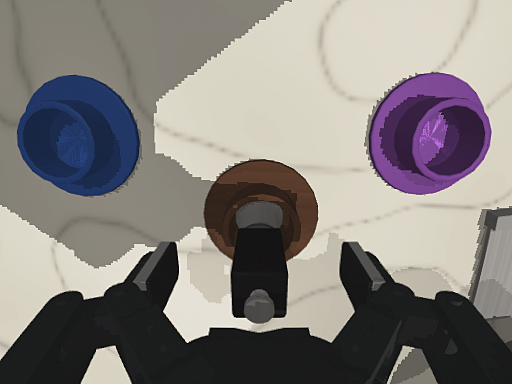

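The gripper is open, with the gauge standing free between the fingers and its cap out. I'll retreat straight up, then check.

```bash
python3 -m crank '[{"grip":0,"offset":[0,0,-10],"angular":[0,0,0]},{"grip":0,"offset":[0,0,-30],"angular":[0,0,0]},{"grip":0,"offset":[0,0,-60],"angular":[0,0,0]},{"grip":0,"offset":[0,0,-90],"angular":[0,0,0]},{"grip":0,"offset":[0,0,-130],"angular":[0,0,0]},{"grip":0,"offset":[20,0,-170],"angular":[0,0,0]},{"grip":0,"offset":[60,0,-178],"angular":[0,0,0]},{"grip":0,"offset":[83,2,-178],"angular":[0,0,0]},{"grip":0,"offset":[83,2,-178],"angular":[0,0,0]},{"grip":0,"offset":[83,2,-178],"angular":[0,0,0]}]'
python3 - <<'E'
from h import *
snap('wrist','w16.png');snap('scene','s16.png');snap('top','t16.png')
w=cv2.imread('pics/w16.png')[170:320,170:370];b=cv2.imread('pics/w2.png')[170:320,170:370];s=cv2.imread('pics/s16.png')[110:185,180:280];s0=cv2.imread('pics/s5.png')
r=lambda i:cv2.resize(i,(400,300),interpolation=2)
cv2.imwrite('pics/crop16.png',cv2.convertScaleAbs(np.vstack([np.hstack([r(b),r(w)]),np.hstack([r(cv2.imread('pics/scene0.png')[110:185,180:280]),r(s)])]),alpha=1.7,beta=25))
E
```

```text
t: 24.1
tcp_pos: [0.4702, -0.2331, 0.2307]
tool_rot: [-0.026, 1.0, -0.001, 0.001]
force: [0.8, -0.6, 0.3]
finger_gap: 1.003
```

View pics/crop16.png

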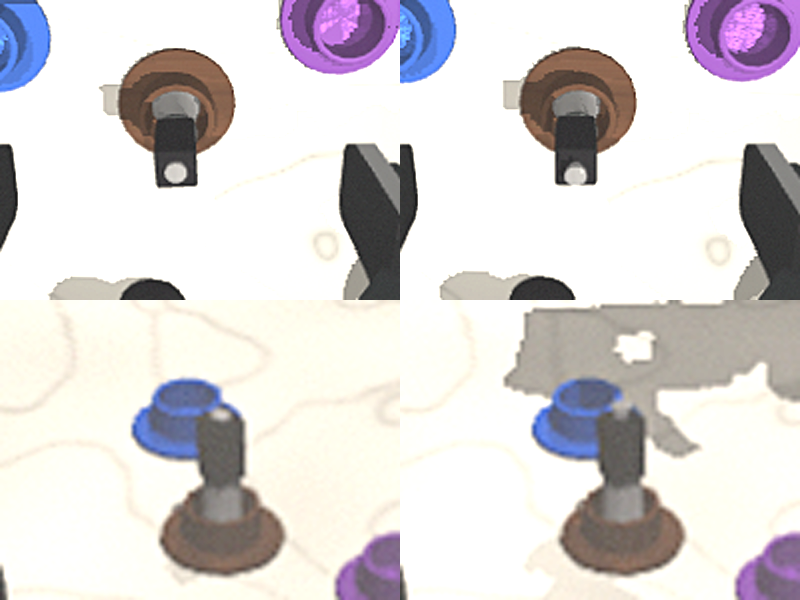

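View pics/s16.png

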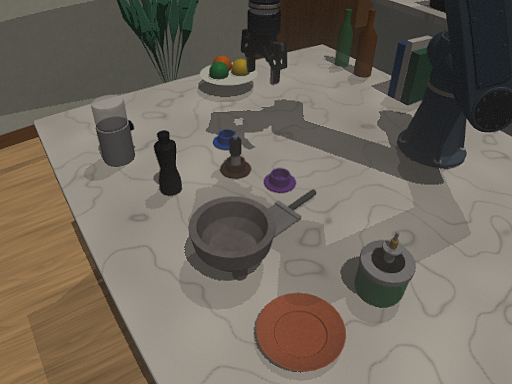

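The gauge stands upright in the brown stand at (236,160) in the scene view, as it did at the start. The rod is raised and nothing else has moved. Handing in.

```bash
python3 -c "
from station import manip
print(manip.sign_off())"
```

```text
the job is handed in; nothing more can be done
None
```

I pressed the gauge over the jar's valve, then stood it back in its wooden stand and let go, with the rod still out. The job was handed in at about 24 s; no verdict was reported.

- **Press:** The push on the valve was about 11 to 12 N, held for about 2.5 s with the gauge upright. I took this as the wrist reading (8.9 to 11 N) plus about 1.6 N for the gauge's weight. The highest reading would mean about 12.6 N, well below 18 N; the force was only sampled, not logged continuously.
- **Rod:** The wrist pictures put it about 4.5 mm out, and it stayed out after I lifted the gauge off and released it. That is only about 1.5 mm above the 3 mm limit, so it is the tightest check.
- **Placing:** The gauge touched down at the same tool height as at pick-up (0.0523 m against 0.0522 m). The last wrist and scene pictures show it upright at its starting spot.
- **Surroundings:** The gripper is open and clear of everything, and in the last scene picture nothing else has visibly moved.
- **Disagreement:** The camera views differed by a few millimetres on positions. I handled this by comparing the mouth and the valve within the same wrist picture.

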